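# Build a laser beam line on an optical breadboard

### The arm

A 6-joint arm with a two-finger parallel gripper is mounted at the origin on the work surface. World frame = base frame: x ahead of the robot, y to its left, z up, the work surface at z = 0. Lengths are in m, angles in degrees, forces in N, time in s.
With the tool pointing down it reaches from about 0.25 to 0.725 m from the base axis. Payload 9.7 kg.
Tool frame: the origin (TCP) lies midway between the tips of the shut fingers; the grasp point (between the pads) lies bot.grasp_offset behind it (bot.grasp_offset is the distance from the TCP to the grasp point, in m); x points along the fingers, y is the direction in which the jaws open and shut, and the axes are right-handed (so a half turn about x gives the same grasp; the last joint's range is limited). The gripper opens to 85 mm and grips with 20 to 120 N. Pads are 22 mm wide; open, the fingers measure 114 mm over their backs; the gripper's body (76 mm by 85 mm) begins 54 mm behind the grasp point. The pads swing forward as they close: fully open they stand 13 mm farther back than shut.
Start: joints at [70.417, 4.979, 10.078, 95.1, 0, 90], TCP at [0.184, 0.518, 0.231] pointing down, gripper open.
Joint ranges: [-179.16, 179.16], [-48.56, 103.87], [-65.8, 70.77], [-126.05, 130.52], [-82.76, 87.17], [-180, 180]. Speed limits (degrees/s): [127.2, 127.2, 147.25, 180, 180, 180].

### API

Orientations are given as [roll, pitch, yaw] about the fixed x, y, z axes, in that order (R = Rz(yaw) Ry(pitch) Rx(roll)).
In Python, from workcell import status, camera, bot gives the robot as it stands.
- The arm moves only by the shell command python3 -m jog 'ROWS' [OPENING] [FORCE]. ROWS is text: rows parted by semicolons, each of 4 numbers parted by spaces: the shift along the tool's x, y, z in mm, then the turn about the tool's x in degrees. A call has exactly 8 rows; each row is the pose to reach, as a shift and turn from the pose commanded when the call began, along the tool's axes at that moment; what a row does not reach only later rows make up. A row lasts 1/8 s, in which the tool goes at most 62.5 mm and 10.7 degrees, less where a joint would pass 70% of its speed; a pose out of reach is approached as far as the arm can. A call with a gripper value outside its range is refused whole. OPENING is the opening, from 0 (shut) to 1 (fully open), set as the call begins (- or left out, the last holds). The fingers move at their own pace and stop on an object; FORCE is the grip in N (left out, the last holds). Time passes only in rows, so rows that repeat a pose let the fingers close, or fill a call up. It gives the time, the measured TCP pose, the force and the opening at its end, in the units of the state.
- status.get_obs(): the state, without advancing time (a new reading comes with each control period).
- camera(name): name is "side" or "top"; returns a dict with "color" (400x640x3 uint8, red, green, blue), "vfov" (degrees; the focal length in pixels is half the picture's height over the tangent of half this angle, whatever the lens; pixels are square), "cx", "cy" (the principal point, pixels), "rvec" (rotation vector, rad) and "tvec" (3), from world to camera coordinates, as OpenCV has them. Camera axes: x right, y down, z forward; pixel columns grow to the right and rows downward; lengths in m; the calibration is good to about 2 mm. A picture is of the moment at which its call begins. There is no depth.
- bot.job_done(): hands the job in, once; it reports no verdict.
The state is a dict: "time": time; "q": joint angles; "qd": joint speeds; "joint_efforts": joint torques, N m; "ee_pos": TCP position; "tcp_rot": TCP orientation; "wrist_force": force on the tool from outside, world axes, zero at the start; "torque": the same for the moment, N m; "opening": finger opening in m.
Only numpy, scipy, OpenCV 4.12 (cv2) and the standard library are available. Lean on these libraries where they do the work, as an engineer would, in place of code of your own. Each camera call takes 0.05 s, during which the arm holds its last target. There are 200 camera calls.

### The job

Build the beam line on the breadboard between the fixed laser and camera: stand the iris 60 mm in front of the laser's face, the lens 100 mm in front of the camera's face and the beam-splitter cube about midway between iris and lens, each centred on the line from laser to camera and square to it. Stand the power sensor beside the splitter on the side away from the robot, 80 mm from it centre to centre, looking straight into it, and have the splitter turned so that its diagonal throws the laser beam on to the sensor. Set each piece down gently, upright and released, and leave the spare mirror, lens case, dust cap and screwdriver where they are.

Things in the scene. Friction and masses are not known exactly. Their poses are not given: they have to be found in the camera images.
- laser: Fixed at the +y end of the breadboard (grey plate with hole grid, 350 x 650, flat top at world z = 12 mm; all optics stand on it): black finned box 115 x 58, yellow patches on its sides, top 111 mm over the board. Origin: on the board's top, below the centre of its front face, where the beam leaves 75 mm up. x along the beam to the camera, y left of it (away from the robot).
- camera: Fixed at the -y end: grey box 44 x 44 x 48 with round steel nose on a black post, top 98 mm over the board. Origin: on the board's top, below the front face of its nose. x is the way it looks, straight back along the beam at the laser, 330 to 390 mm away face to face; y to its left.
- iris: Origin: centre of its foot's underside, on the breadboard; z up; optical centre 75 mm above it. Thin black disc on edge, 36 diameter (y), 12 thick (x), steel leaves round a small hole, thin lever with a ball on top of its rim (to 106 mm), steel post, round steel foot 48 x 10. x: optical axis, either way round serves. Grip the rim at optical-centre height, closing along y (36 mm). 0.22 kg.
- lens: Origin: centre of its foot's underside, on the breadboard; z up; optical centre 75 mm above it. Round glass in a square black plate 40 (y) x 40 (z) x 13 mm (x), its top at 95 mm, on a post; oblong black foot 34 (x) x 60 (y) x 10. x: optical axis, either way round serves. Grip the plate's upright edges, closing along y (40 mm). 0.25 kg.
- splitter: Origin: centre of its foot's underside, on the breadboard; z up; optical centre 75 mm above it. Pale glass cube in a 38 mm black frame cube, open on top (94 mm), on a post; square black foot 50 x 10. Dark line on top: its diagonal mirror, corner +x+y to corner -x-y: light in along +x leaves along +y, along -x leaves along -y (half a turn is the same). Grip closing along y or x (38 mm). 0.38 kg.
- sensor: Origin: centre of its foot's underside, on the breadboard; z up; optical centre 75 mm above it. Level round aluminium can, 36 diameter, 28 long, dark round opening in front, thin 12 mm coax stub behind, on a post; round steel foot 44 x 10. x points out of the opening, the way it looks. Grip the can's sides at optical-centre height, closing along y (36 mm). 0.28 kg.
- mirror: Spare mirror, not needed, standing among the optics: adjustable mount of two square black plates 46 x 46 (y, z), round mirror in front (+x), two black knobs behind, on a post, foot 40 x 54, 98 mm high. Origin under its foot. Stays where it is.
- case: Closed white plastic lens case 52 x 52 x 26 mm, on the far left of the breadboard. Origin under its centre. Stays where it is.
- cap: Small black plastic dust cap, an open cup 30 mm across, 18 high, on the far right of the breadboard. Origin under its centre. Stays where it is.
- driver: Screwdriver 170 mm long, black handle, lying on the bench beside the right (-y) end of the breadboard. Stays where it is.
There are look-alikes about, which are no part of the job. What is shaped like the sensor but pink or red is not meant.

How it is judged:
By the outcome, as a careful person would: the job done as asked, in the order asked, and still so for the second after the job is handed in, with the robot touching nothing.
It also fails if it takes over 112 s, if anything falls off the work surface, if the arm or the gripper's body presses on something with over 40 N, if the wrist force passes 120 N, or if a joint passes its speed limit or range.

## Working session

There is one attempt and no reset: what is moved stays moved. The work goes in short steps, Python scripts to look and compute and a shell command to move; the robot and the scene stay as the last step left them, time stands still between calls to the robot, and variables do not carry over. Pictures are saved under pics/ and viewed, about 12 in all and at most 16, crops included, and the job is handed in when it is done.

```bash
mkdir -p pics; ls; python3 - <<'E'
from workcell import status,camera,bot
import cv2,numpy as np
print(status.get_obs()); print(bot.grasp_offset)
for n in("top","side"):
    c=camera(n); cv2.imwrite(f"pics/{n}0.png",c["color"][:,:,::-1]); print({k:v for k,v in c.items() if k!="color"})
    R=cv2.Rodrigues(np.array(c["rvec"]))[0]; print(-R.T@np.array(c["tvec"]).ravel(),R)
E
```

```text
pics
{'time': 0.0, 'q': array([ 7.04182509e+01,  5.01011103e+00,  1.00343275e+01,  9.51000437e+01,
       -2.90185488e-03,  8.99978059e+01]), 'qd': array([ 0.03325549,  0.07397393,  0.00085451,  0.04462482,  0.01723657,
       -0.01194153]), 'joint_efforts': array([ 3.47617126e-03, -5.20392931e+01,  4.64799750e+01,  1.64512015e-02,
        1.61510720e-04,  4.92988647e-06]), 'ee_pos': array([0.18426814, 0.51796406, 0.23059143]), 'tcp_rot': array([ -87.81059517,   89.92411728, -107.39014823]), 'wrist_force': array([-0.52392055, -0.14198527,  0.0890245 ]), 'torque': array([-0.03805104, -0.04465077,  0.00388652]), 'opening': 0.08520844388311956}
0.0187
{'vfov': 44.846341640710385, 'cx': 323.1955585260569, 'cy': 191.8062377403159, 'rvec': array([ 2.14787123, -2.07544305,  0.21367151]), 'tvec': array([-0.09039084,  0.5020251 ,  1.09367013])}
[ 0.27180032 -0.08092782  1.17298309] [[ 3.42720032e-02 -9.99412528e-01  1.66603267e-04]
 [-9.78482797e-01 -3.35882141e-02 -2.03576149e-01]
 [ 2.03462150e-01  6.81394399e-03 -9.79059101e-01]]
{'vfov': 47.603767822169296, 'cx': 316.5563700612491, 'cy': 201.45720052476508, 'rvec': array([ 2.15140711, -0.42115079,  0.20476766]), 'tvec': array([-0.5103538 ,  0.10156849,  0.90219876])}
[ 0.22650984 -0.82226208  0.59776093] [[ 0.92807724 -0.37225445 -0.00996309]
 [-0.22206825 -0.53177098 -0.81725475]
 [ 0.29892863  0.76068801 -0.57619044]]
```

View pics/top0.png

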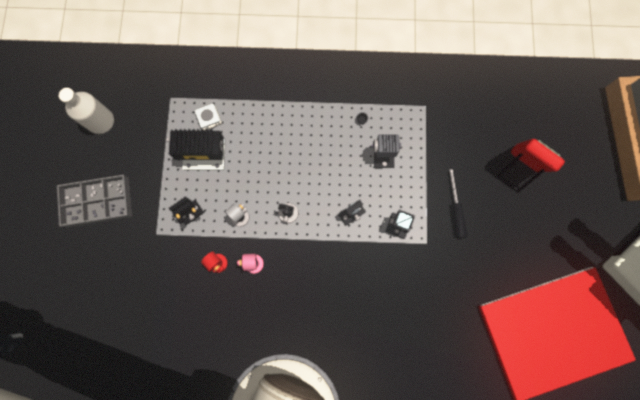

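View pics/side0.png

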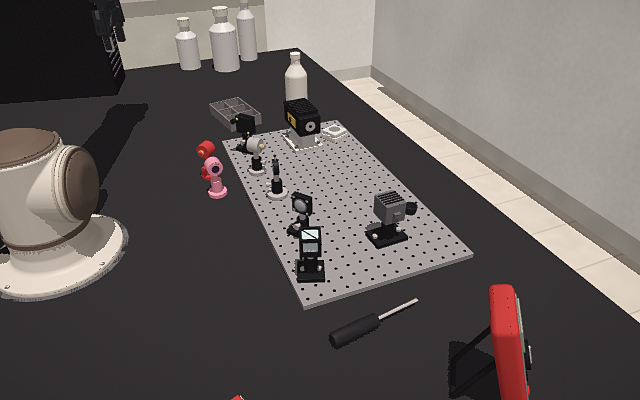

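Top: laser about (196,148), camera about (386,150). In the front row are mirror (186,210), sensor (236,214), iris (287,212), lens (350,212) and splitter (402,223). The red and pink decoys are off the board. I'll zoom in.

```bash
cat > h.py <<'E'
import numpy as np,cv2
def cal(c):
    R=cv2.Rodrigues(np.array(c["rvec"]))[0];t=np.array(c["tvec"]).ravel();f=200/np.tan(np.radians(c["vfov"]/2))
    return R,t,np.array([[f,0,c["cx"]],[0,f,c["cy"]],[0,0,1]])
def ray(c,u,v):
    R,t,K=cal(c);return -R.T@t,R.T@np.linalg.inv(K)@np.array([u,v,1.])
def plane(c,u,v,z):
    o,d=ray(c,u,v);return o+d*(z-o[2])/d[2]
def proj(c,p):
    R,t,K=cal(c);q=K@(R@np.array(p)+t);return q[:2]/q[2]
def tri(c1,p1,c2,p2):
    A=[];b=[]
    for c,p in((c1,p1),(c2,p2)):
        o,d=ray(c,*p);d=d/np.linalg.norm(d);M=np.eye(3)-np.outer(d,d);A.append(M);b.append(M@o)
    return np.linalg.lstsq(np.vstack(A),np.hstack(b),rcond=None)[0]
def crop(c,x0,y0,w,h,s,fn):
    im=cv2.resize(c["color"][y0:y0+h,x0:x0+w,::-1],None,fx=s,fy=s,interpolation=cv2.INTER_CUBIC)
    im=cv2.convertScaleAbs(im,alpha=1.5,beta=20)
    for x in range((x0+9)//10*10,x0+w,10):
        cv2.line(im,(int((x-x0+.5)*s),0),(int((x-x0+.5)*s),6),(0,255,255),1)
        if x%20==0: cv2.putText(im,str(x),(int((x-x0+.5)*s)-10,18),0,.4,(0,255,255),1)
    for y in range((y0+9)//10*10,y0+h,10):
        cv2.line(im,(0,int((y-y0+.5)*s)),(6,int((y-y0+.5)*s)),(0,255,255),1);cv2.putText(im,str(y),(8,int((y-y0+.5)*s)+4),0,.4,(0,255,255),1)
    cv2.imwrite(fn,im)
E
python3 - <<'E'
from workcell import camera
from h import *
import pickle
t=camera("top");s=camera("side");pickle.dump((t,s),open("c0.pkl","wb"))
crop(t,160,185,133,65,6,"pics/ta.png");crop(t,270,185,155,60,5,"pics/tb.png");crop(t,155,95,260,85,3,"pics/tl.png")
# board outline
m=cv2.inRange(cv2.cvtColor(t["color"],cv2.COLOR_RGB2GRAY),60,170);m[:90]=0;m[260:]=0;m[:,:150]=0;m[:,440:]=0
cs=max(cv2.findContours(cv2.morphologyEx(m,cv2.MORPH_CLOSE,np.ones((7,7))),0,2)[0],key=cv2.contourArea)
for p in cv2.approxPolyDP(cs,6,True)[:,0]: print(p,plane(t,*p,.012))
E
```

```text
[169  98] [0.74367118 0.32834151 0.012     ]
[156 235] [0.39338564 0.32487855 0.012     ]
[247 245] [0.37693459 0.10484664 0.012     ]
[292 240] [ 0.39258109 -0.00215954  0.012     ]
[295 247] [ 0.37610275 -0.01011818  0.012     ]
[329 241] [ 0.39322573 -0.09087322  0.012     ]
[333 253] [ 0.36495097 -0.10131471  0.012     ]
[367 247] [ 0.38200295 -0.18209812  0.012     ]
[378 257] [ 0.3591521  -0.20864112  0.012     ]
[379 250] [ 0.37583967 -0.21083977  0.012     ]
[403 256] [ 0.36355929 -0.26810776  0.012     ]
[434 240] [ 0.4042529  -0.34234761  0.012     ]
[438 167] [ 0.58543033 -0.35444593  0.012     ]
[427 146] [ 0.63865308 -0.32776123  0.012     ]
[426 105] [ 0.74722074 -0.32623132  0.012     ]
[419 103] [ 0.75201111 -0.308484    0.012     ]
[430  90] [ 0.78832209 -0.3368211   0.012     ]
```

View pics/ta.png

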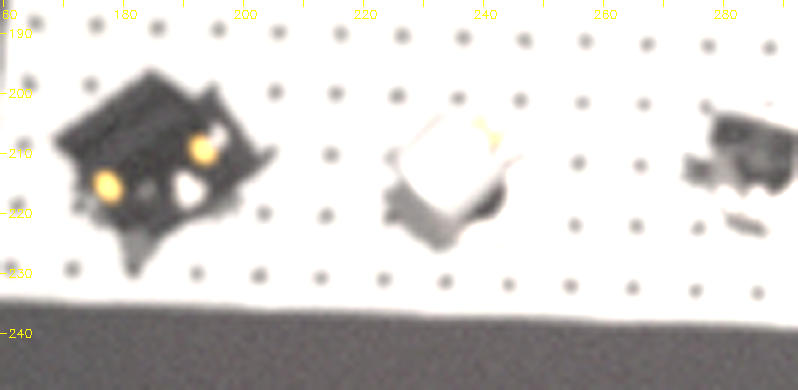

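View pics/tb.png

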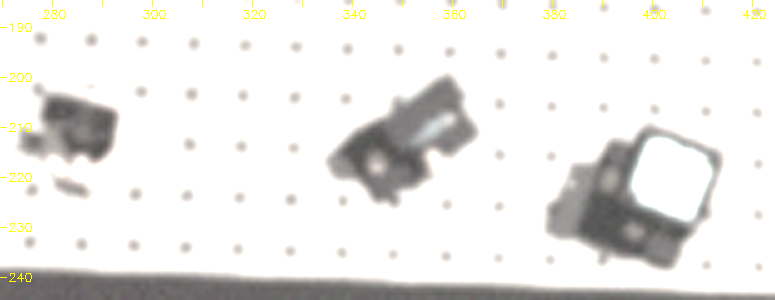

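View pics/tl.png

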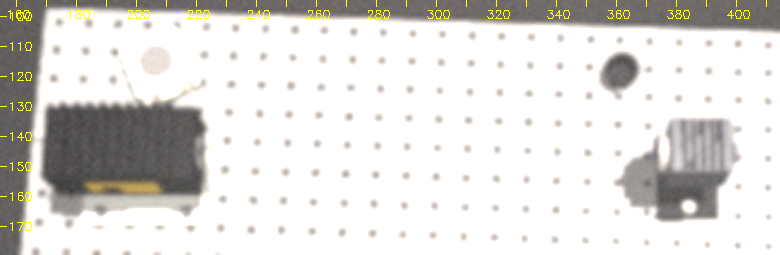

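```bash
cat >> h.py <<'E'
def panel(c,x0,y0,w,h,s,g=.6):
    a=c["color"][y0:y0+h,x0:x0+w,::-1].astype(float)/255
    im=(255*np.clip(cv2.resize(a,None,fx=s,fy=s,interpolation=cv2.INTER_CUBIC),0,1)**g).astype(np.uint8)
    for x in range((x0+4)//5*5,x0+w,5):
        X=int((x-x0+.5)*s);cv2.line(im,(X,0),(X,8 if x%10 else h*s),(0,255,255) if x%10==0 else (0,255,0),1)
        if x%10==0: cv2.putText(im,str(x),(X+2,10),0,.35,(0,0,255),1)
    for y in range((y0+4)//5*5,y0+h,5):
        Y=int((y-y0+.5)*s);cv2.line(im,(0,Y),(8 if y%10 else w*s,Y),(0,255,255) if y%10==0 else (0,255,0),1)
        if y%10==0: cv2.putText(im,str(y),(2,Y-2),0,.35,(0,0,255),1)
    return im
E
python3 - <<'E'
from h import *
import pickle
t,s=pickle.load(open("c0.pkl","rb"))
A=panel(t,165,125,64,50,6);B=panel(t,358,128,64,50,6)
C=panel(s,278,95,64,50,6);D=panel(s,360,183,64,50,6)
cv2.imwrite("pics/p1.png",np.vstack([np.hstack([A,B]),np.hstack([C,D])]))
A=panel(t,220,200,40,30,9);B=panel(t,268,198,40,30,9);C=panel(t,333,198,40,30,9);D=panel(t,380,208,40,32,9)[:270]
cv2.imwrite("pics/p2.png",np.vstack([np.hstack([A,B]),np.hstack([C,D])]))
E
```

```text
(no output)
```

View pics/p1.png

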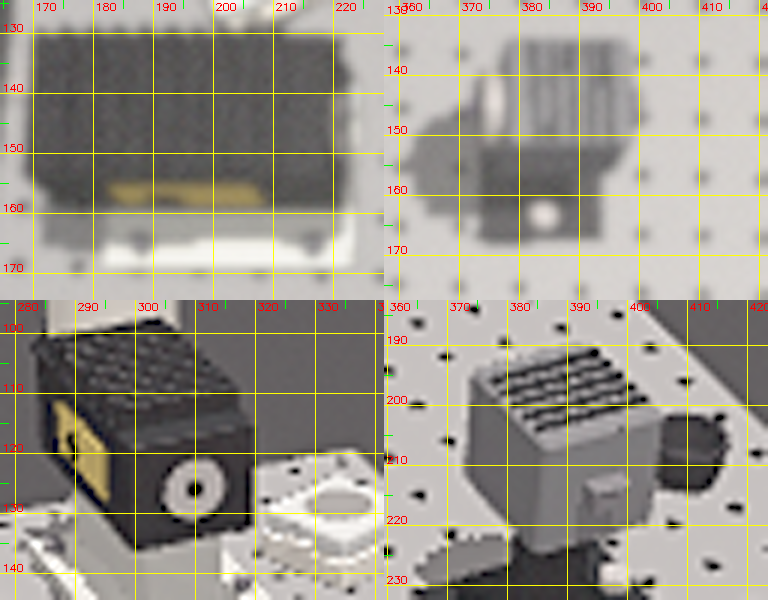

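View pics/p2.png

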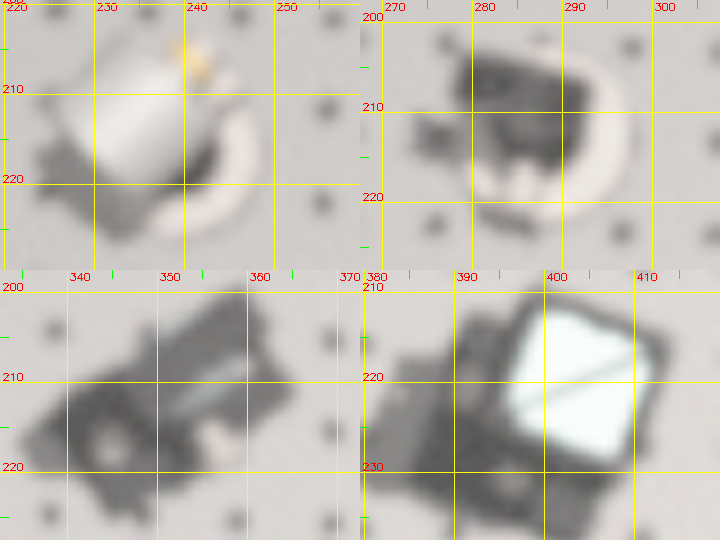

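```bash
python3 - <<'E'
from h import *
import pickle
t,s=pickle.load(open("c0.pkl","rb"))
A=panel(s,235,125,40,52,7);B=panel(s,260,150,40,52,7);C=panel(s,284,188,36,52,7);D=panel(s,290,224,44,60,7)
P=np.zeros((784,616,3),np.uint8)
h=364
P=np.vstack([np.hstack([A,B]),np.hstack([C,D[:h]])][:1]+[np.hstack([C,D[:h]])])if 0 else None
W=np.zeros((420,252+252+252,3),np.uint8)
for i,x in enumerate((A,B,C)): W[:364,252*i:252*i+252]=x[:,:252]
cv2.imwrite("pics/p3.png",W)
L=plane(s,307.6,125.8,.087);print("laser hole",L, proj(t,L))
for p in((220.5,131),(220.8,158.5),(171,131),(169.5,158)):print("laser top",p,plane(t,*p,.123))
for p in((377,134),(377.5,152),(398,134),(396.5,152)):print("cam top",p,plane(t,*p,.110))
for p in((373.3,145.5),):print("nose",plane(t,*p,.095))
for n,p in dict(iris=(286.7,211),sens=(237.5,215)).items():print(n,plane(t,*p,.022))
for p in((401,211),(413,217),(408,230),(395.5,225)):print("spl",plane(t,*p,.106))
for p in((348.5,206),(359,200),(364,211),(353,214)):print("lens",plane(t,*p,.107))
for p in((278.5,203),(293,207),(278,209.5),(291.5,213)):print("iris",plane(t,*p,.1))
E
```

```text
laser hole [0.59555743 0.17313887 0.087     ] [219.0447228  147.12721804]
laser top (220.5, 131) [0.62301253 0.16438815 0.123     ]
laser top (220.8, 158.5) [0.55843203 0.15870582 0.123     ]
laser top (171, 131) [0.6191522  0.27677282 0.123     ]
laser top (169.5, 158) [0.55564032 0.27389823 0.123     ]
cam top (377, 134) [ 0.63248932 -0.19240216  0.11      ]
cam top (377.5, 152) [ 0.58955474 -0.19404312  0.11      ]
cam top (398, 134) [ 0.63414529 -0.24061378  0.11      ]
cam top (396.5, 152) [ 0.59104094 -0.23732044  0.11      ]
nose [ 0.60936267 -0.18573057  0.095     ]
iris [0.4608447  0.01321133 0.022     ]
sens [0.4470713  0.13081408 0.022     ]
spl [ 0.45579135 -0.24841774  0.106     ]
spl [ 0.44317845 -0.2751189   0.106     ]
spl [ 0.41371732 -0.26396388  0.106     ]
spl [ 0.42391353 -0.23628179  0.106     ]
lens [ 0.46291386 -0.1310853   0.107     ]
lens [ 0.47735267 -0.15425403  0.107     ]
lens [ 0.45279119 -0.16586802  0.107     ]
lens [ 0.4451888  -0.14152046  0.107     ]
iris [0.46561762 0.02617753 0.1       ]
iris [ 0.45761197 -0.00686119  0.1       ]
iris [0.4507701  0.02651254 0.1       ]
iris [ 0.4438675  -0.00414259  0.1       ]
```

View pics/p3.png

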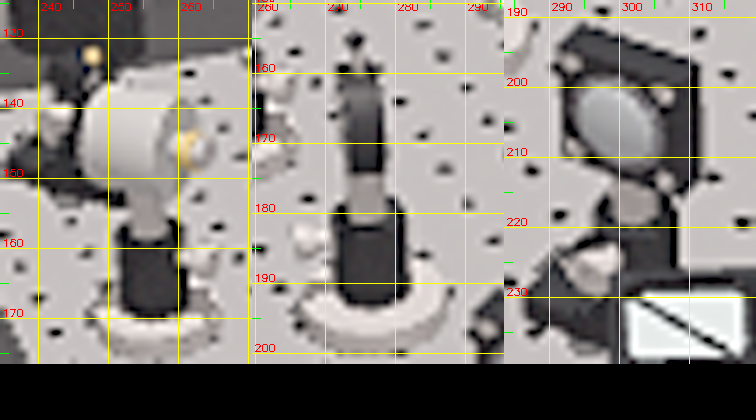

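```bash
cat >> h.py <<'E'
def yaw(a,b):return np.degrees(np.arctan2(b[1]-a[1],b[0]-a[0]))
from scipy.spatial.transform import Rotation as Ro
def go(x,y,z,jaw=None):
    "shift in tool axes (mm) to TCP world x,y,z (m) and turn about tool x so that jaw axis has yaw jaw (mod 180)"
    from workcell import status
    o=status.get_obs();R=Ro.from_euler("xyz",o["tcp_rot"],degrees=True).as_matrix()
    d=R.T@(np.array([x,y,z])-o["ee_pos"])*1000
    j=np.degrees(np.arctan2(R[1,1],R[0,1]));turn=0
    if jaw is not None: turn=-((jaw-j+90)%180-90)  # tool x is down
    print("t%.2f tcp"%o["time"],o["ee_pos"].round(4),"jaw yaw %.1f"%j,"toolx",R[:,0].round(3),"q6 %.0f"%o["q"][5],"| shift",d.round(1),"turn %.1f"%turn,"F",o["wrist_force"].round(1),"op %.4f"%o["opening"])
E
python3 - <<'E'
from h import *
import pickle
t,s=pickle.load(open("c0.pkl","rb"))
L=plane(s,309.8,125.8,.087);print("laser hole",L, proj(t,L))
b=np.array([.034,-1,0]);b/=np.linalg.norm(b);n=np.array([1,.034,0])/np.linalg.norm([1,.034])
for w in(-.029,.029):
  for d in(0,-.115):
    p=L+n*w+b*d;p[2]=.123;print("exp top corner px",proj(t,p).round(1),proj(s,p).round(1))
for p in((376.8,134.2),(377.3,151.7),(398.8,134.2),(396.5,151.5)):print("cam top",p,plane(t,*p,.110))
print("cam side top front corners",*[plane(s,*p,.110).round(4) for p in((373.3,193.5),(392.8,189),(386,207),(405,201))])
print("nose",plane(t,374.3,144.4,.089))
w=[plane(t,*p,.106) for p in((399.5,210.5),(412.3,215.3),(408.4,228.8),(395.1,223.3))]
print("spl c",np.mean(w,0),"yaw",yaw(w[3],w[2]),yaw(w[0],w[1]),yaw(w[0],w[3])-90,yaw(w[1],w[2])-90)
l=[plane(s,*p,.107) for p in((292.9,191.1),(311.2,196.8))];print("lens side",l,yaw(*l))
def P(X,Y,ox,oy,x0,y0,k):return((X-ox)/k-.5+x0,(Y-oy)/k-.5+y0)
f=lambda X,Y,z:plane(t,*P(X,Y,360,0,268,198,9),z)
print("iris panel top strip",[f(*p,.1).round(4) for p in((462,55),(592,85))])
print("iris foot",f(628,115,.022),f(540,222,.022))
g=lambda X,Y,z:plane(t,*P(X,Y,0,0,220,200,9),z)
print("sens stub",g(190,55,.087),"can",g(140,120,.1),"foot right/bottom",g(259,150,.022),g(170,235,.022))
h=lambda X,Y,z:plane(t,*P(X,Y,0,270,333,198,9),z)
print("lens",[h(*p,.107).round(4) for p in((150,345),(240,295),(292,390),(180,440))],"glass",yaw(h(170,415,.09),h(250,360,.09)))
go(L[0],L[1],.2,0)
E
```

```text
laser hole [0.60074793 0.17093123 0.087     ] [220.16145478 145.02528586]
exp top corner px [216.3 152.6] [298.8 114.8]
exp top corner px [165.2 152.6] [282.8  98.5]
exp top corner px [217.4 128.1] [320.  110.7]
exp top corner px [166.9 128.1] [302.8  95. ]
cam top (376.8, 134.2) [ 0.63199232 -0.19194867  0.11      ]
cam top (377.3, 151.7) [ 0.59024979 -0.19357936  0.11      ]
cam top (398.8, 134.2) [ 0.633727   -0.24245165  0.11      ]
cam top (396.5, 151.5) [ 0.59222588 -0.2373163   0.11      ]
cam side top front corners [ 0.5894 -0.1956  0.11  ] [ 0.6314 -0.1964  0.11  ] [ 0.5903 -0.2436  0.11  ] [ 0.6322 -0.2405  0.11  ]
nose [ 0.61399485 -0.18860898  0.089     ]
spl c [ 0.4369651  -0.25471966  0.106     ] yaw -110.91699987985565 -109.07369780746915 71.5937537837095 74.05718258501864
lens side [array([ 0.45169536, -0.12422476,  0.107     ]), array([ 0.47742892, -0.15611987,  0.107     ])] -51.10276800983475
iris panel top strip [array([0.4642, 0.0254, 0.1   ]), array([ 0.4578, -0.0075,  0.1   ])]
iris foot [ 0.46347647 -0.01214073  0.022     ] [0.4338553  0.00995383 0.022     ]
sens stub [0.45897821 0.11330025 0.087     ] can [0.43990689 0.12228391 0.1       ] foot right/bottom [0.4451316  0.10476045 0.022     ] [0.4215348  0.12688807 0.022     ]
lens [array([ 0.4633, -0.1326,  0.107 ]), array([ 0.4767, -0.1546,  0.107 ]), array([ 0.4532, -0.168 ,  0.107 ]), array([ 0.4398, -0.1405,  0.107 ])] glass -53.42903588373983
t0.20 tcp [0.1843 0.518  0.2308] jaw yaw 70.4 toolx [-0.    -0.001 -1.   ] q6 90 | shift [  31.  -187.4  508.7] turn 70.4 F [-0.1 -0.4 -0.6] op 0.0855
```

```bash
python3 - <<'E'
from h import *
import pickle
t,s=pickle.load(open("c0.pkl","rb"))
g=t["color"].sum(2)//3
for r in(134,140,145,150,155):print(r,g[r,164:174],"|",g[r,210:232])
for c in(180,200,215,218):print(c,g[124:134,c],g[150:175,c])
A=panel(t,205,122,28,45,12,.45);B=panel(s,285,95,40,45,11,.45)
cv2.imwrite("pics/p4.png",np.hstack([A[:495],B]))
E
```

```text
134 [ 52  69 111 152 157 133  82  46  39  43] | [ 49  50  44  46  45  48  49  50  45  40  42  73 120 153 166 166 167 168
 167 165 160 158]
140 [ 61  95 134 160 151 113  66  40  46  41] | [ 45  44  46  44  48  50  47  48  51  46  59  72  85 134 169 163 164 169
 165 155 142 148]
145 [ 72 117 158 157 138  88  50  41  43  41] | [ 50  46  47  49  50  49  47  50  52  59  73  75  85 129 166 160 163 169
 169 168 167 170]
150 [ 94 135 156 155 132  74  40  42  40  42] | [ 43  41  45  48  50  45  51  51  50  43  59  78  89 118 152 161 167 167
 154 135 133 151]
155 [117 157 163 163 153 126  91  53  37  30] | [ 39  37  42  42  41  43  40  40  39  40  41  50  77 112 146 164 168 169
 169 170 168 170]
180 [163 162 163 157 141 103  61  44  39  38] [ 41  38  41  36  35  34  33  30  36  47  70  81  80  86  87  87 103 140
 156 160 162 164 165 165 166]
200 [221 197 175 142 115 110  86  56  46  46] [ 44  45  42  38  43  53  76  86  83  78 100 119 123 126 153 213 233 236
 232 190 156 160 164 170 167]
215 [169 154 131 144 158 158 120  73  51  47] [ 45  50  50  50  41  43  39  40  42  61 101 119 122 113 101 117 160 200
 222 189 160 166 167 166 169]
218 [145 142 157 167 166 156 121  73  50  50] [ 50  51  50  45  44  39  40  40  44  62 103 121 123 107 101 116 142 187
 218 180 115 112 147 164 169]
```

View pics/p4.png

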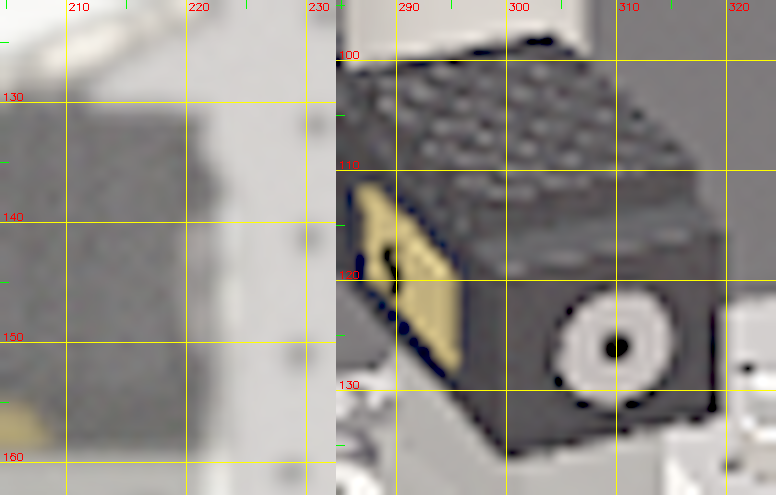

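```bash
python3 - <<'E'
from h import *
import pickle
t,s=pickle.load(open("c0.pkl","rb"))
print("laser",tri(t,(220.8,145),s,(309.9,126)))
print("iris side",plane(s,275.4,166.6,.087),"sens stub",plane(s,261.4,145.6,.087), tri(t,(240.6,205.6),s,(261.4,145.6)))
go(.457,.0105,.19,79)
E
```

```text
laser [0.60062858 0.1694369  0.08717791]
iris side [0.45750204 0.01032792 0.087     ] sens stub [0.45630296 0.11621111 0.087     ] [0.45715547 0.11323935 0.08869537]
t0.20 tcp [0.1843 0.518  0.2308] jaw yaw 70.4 toolx [-0.    -0.001 -1.   ] q6 90 | shift [  41.2 -386.7  427. ] turn -8.6 F [-0.1 -0.4 -0.6] op 0.0855
```

```bash
python3 -m jog '4 -38 42 -1; 8 -76 84 -2; 12 -115 127 -3; 16 -154 170 -4; 20 -193 213 -5; 24 -232 256 -6; 28 -271 299 -7; 32 -310 342 -8' 1 60
python3 -c "
from h import *;go(.457,.0105,.19,79)"
```

```text
time: 1.2
ee_pos: [0.4032, 0.1097, 0.1993]
tcp_rot: [32.7, 90.0, 21.2]
wrist_force: [0.9, 0.6, -1.1]
opening: 0.0859
t1.20 tcp [0.4032 0.1097 0.1993] jaw yaw 78.5 toolx [ 0.001  0.    -1.   ] q6 27 | shift [  9.3 -86.4  72.5] turn -0.5 F [ 0.9  0.6 -1.1] op 0.0859
```

```bash
python3 -m jog '4 -43 36 -0.5; 9 -86 72 -0.5; 9 -86 72 -0.5; 45 -86 72 -0.5; 85 -86 72 -0.5; 115 -86 72 -0.5; 131 -86 72 -0.5; 131 -86 72 -0.5'
python3 - <<'E'
from h import *;from workcell import camera
go(.457,.0105,.0683,79)
t=camera("top");s=camera("side");cv2.imwrite("pics/p5.png",np.hstack([panel(t,262,190,50,50,8),panel(s,255,140,50,50,8)]))
E
```

```text
time: 2.2
ee_pos: [0.4554, 0.0132, 0.0679]
tcp_rot: [-170.4, 89.9, 178.6]
wrist_force: [0.3, 0.9, -0.2]
opening: 0.0853
t2.20 tcp [0.4554 0.0132 0.0679] jaw yaw 79.0 toolx [-0.001  0.    -1.   ] q6 13 | shift [-0.4 -2.4  2.1] turn -0.0 F [ 0.3  0.9 -0.2] op 0.0853
```

View pics/p5.png

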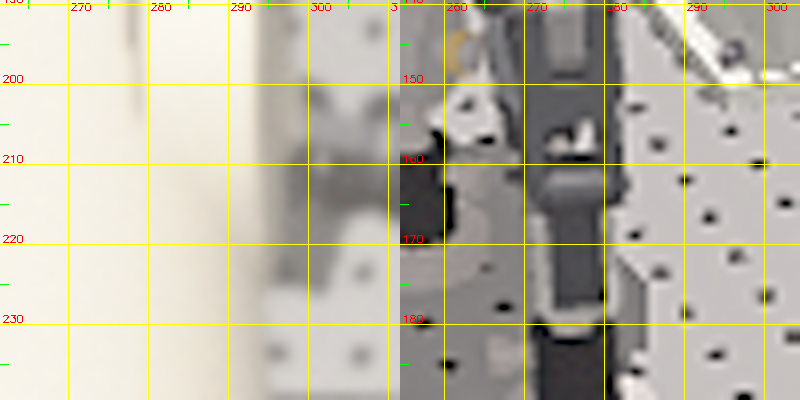

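```bash
python3 -m jog '0 -2.4 2 0; 0 -2.4 2 0; 0 -2.4 2 0; 0 -2.4 2 0; 0 -2.4 2 0; 0 -2.4 2 0; 0 -2.4 2 0; 0 -2.4 2 0' 1
python3 -m jog '0 0 0 0; 0 0 0 0; 0 0 0 0; 0 0 0 0; 0 0 0 0; 0 0 0 0; 0 0 0 0; 0 0 0 0' 0 60
python3 -c "
from h import *;go(.457,.0105,.0683,79);go(.6019,.110,.0683,1.8)"
```

```text
time: 3.3
ee_pos: [0.4574, 0.01, 0.0683]
tcp_rot: [-157.2, 90.0, -168.3]
wrist_force: [-0.2, -1.3, 0.9]
opening: 0.0852
time: 4.3
ee_pos: [0.4576, 0.01, 0.0686]
tcp_rot: [4.1, 90.0, -7.0]
wrist_force: [-0.9, -0.2, 5.0]
opening: 0.0336
t4.30 tcp [0.4576 0.01   0.0686] jaw yaw 78.9 toolx [ 0. -0. -1.] q6 12 | shift [ 0.3  0.4 -0.7] turn -0.1 F [-0.9 -0.2  5. ] op 0.0336
t4.30 tcp [0.4576 0.01   0.0686] jaw yaw 78.9 toolx [ 0. -0. -1.] q6 12 | shift [  0.3 125.9 122.4] turn 77.1 F [-0.9 -0.2  5. ] op 0.0336
```

```bash
python3 -m jog '-5 0 0 0; -20 0 0 0; -50 0 0 8; -85 0 0 17; -115 25 25 27; -130 60 60 37; -130 95 95 47; -130 110 110 57'
python3 -c "
from h import *;go(.6019,.110,.198,1.8)"
```

```text
time: 5.3
ee_pos: [0.5881, 0.0983, 0.1982]
tcp_rot: [-144.5, 90.0, 147.1]
wrist_force: [-1.0, 0.0, -2.5]
opening: 0.034
t5.30 tcp [0.5881 0.0983 0.1982] jaw yaw 21.6 toolx [-0.  0. -1.] q6 78 | shift [ 0.2 17.2 -5.8] turn 19.8 F [-1.   0.  -2.5] op 0.0340
```

```bash
python3 - <<'E'
from h import *;from workcell import camera
s=camera("side");cv2.imwrite("pics/p6.png",panel(s,240,40,120,90,6))
E
```

```text
(no output)
```

View pics/p6.png

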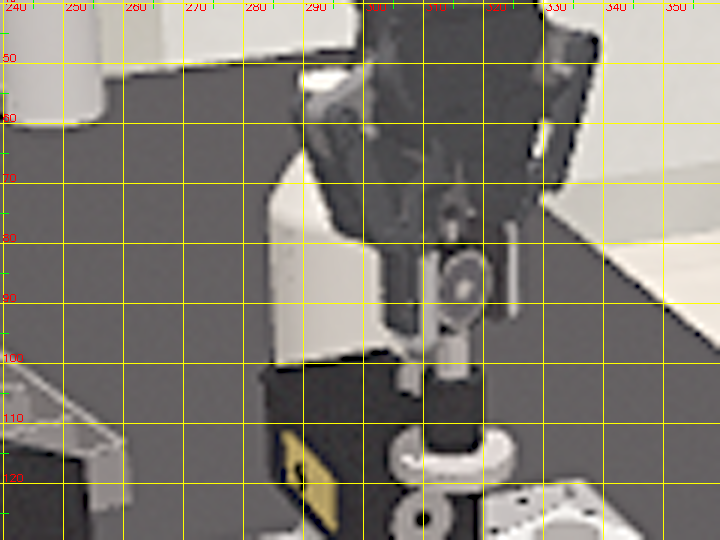

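```bash
python3 -m jog '0 8 -3 10; 0 17.2 -5.8 19.8; 0 17.2 -5.8 19.8; 0 17.2 -5.8 19.8; 0 17.2 -5.8 19.8; 30 17.2 -5.8 19.8; 70 17.2 -5.8 19.8; 95 17.2 -5.8 19.8'
python3 -c "
from h import *;go(.6019,.110,.069,1.8)"
```

```text
time: 6.35
ee_pos: [0.5995, 0.1083, 0.1015]
tcp_rot: [-81.4, 89.9, -169.2]
wrist_force: [-0.5, -0.6, -2.0]
opening: 0.034
t6.35 tcp [0.5995 0.1083 0.1015] jaw yaw 2.2 toolx [-0.002 -0.    -1.   ] q6 98 | shift [32.5  2.6 -1.6] turn 0.4 F [-0.5 -0.6 -2. ] op 0.0340
```

```bash
python3 -m jog '10 2.5 -1.5 0.4; 20 2.5 -1.5 0.4; 26 2.5 -1.5 0.4; 29 2.5 -1.5 0.4; 30 2.5 -1.5 0.4; 30 2.5 -1.5 0.4; 30 2.5 -1.5 0.4; 30 2.5 -1.5 0.4'
python3 -c "
from h import *;go(.6019,.110,.069,1.8)"
```

```text
time: 7.35
ee_pos: [0.6028, 0.1103, 0.0735]
tcp_rot: [96.4, 90.0, 8.1]
wrist_force: [0.2, -0.9, -2.6]
opening: 0.0341
t7.35 tcp [0.6028 0.1103 0.0735] jaw yaw 1.7 toolx [ 0.  0. -1.] q6 99 | shift [ 4.5 -1.   0.2] turn -0.1 F [ 0.2 -0.9 -2.6] op 0.0341
```

```bash
python3 -m jog '1.5 -1 0 0; 2.5 -1 0 0; 3.3 -1 0 0; 3.8 -1 0 0; 4.2 -1 0 0; 4.5 -1 0 0; 4.5 -1 0 0; 4.5 -1 0 0'
python3 -c "
from h import *;go(.6019,.110,.069,1.8)"
```

```text
time: 8.35
ee_pos: [0.6017, 0.1102, 0.0688]
tcp_rot: [-131.3, 90.0, 140.4]
wrist_force: [0.3, -1.0, -2.5]
opening: 0.0339
t8.35 tcp [0.6017 0.1102 0.0688] jaw yaw 1.7 toolx [-0.  0. -1.] q6 99 | shift [-0.2  0.2  0.2] turn -0.1 F [ 0.3 -1.  -2.5] op 0.0339
```

```bash
python3 -m jog '0.2 0 0 0; 0.4 0 0 0; 0.6 0 0 0; 0.7 0 0 0; 0.7 0 0 0; 0.7 0 0 0; 0.7 0 0 0; 0.7 0 0 0'
python3 -m jog '0 0 0 0; 0 0 0 0; 0 0 0 0; 0 0 0 0; 0 0 0 0; -15 0 0 0; -60 0 0 0; -120 0 0 0' 1
python3 -c "
from h import *;go(.4595,-.144,.19,-51)"
```

```text
time: 9.35
ee_pos: [0.6018, 0.1102, 0.0687]
tcp_rot: [103.2, 90.0, 14.9]
wrist_force: [-2.7, 0.1, 5.2]
opening: 0.0339
time: 10.35
ee_pos: [0.601, 0.1101, 0.1893]
tcp_rot: [-81.1, 89.9, -169.4]
wrist_force: [0.6, 0.5, -0.4]
opening: 0.0853
t10.35 tcp [0.601  0.1101 0.1893] jaw yaw 1.7 toolx [-0.002 -0.    -1.   ] q6 99 | shift [  -0.4 -149.1  249.7] turn 52.7 F [ 0.6  0.5 -0.4] op 0.0853
```

```bash
python3 -m jog '0 -25 42 9; 0 -50 84 18; 0 -75 125 27; 0 -100 167 36; 0 -125 209 45; 0 -149 249.5 52.7; 0 -149 249.5 52.7; 0 -149 249.5 52.7'
python3 - <<'E'
from h import *;from workcell import camera
go(.4595,-.144,.068,-51)
import pickle
t=camera("top");s=camera("side");pickle.dump((t,s),open("c1.pkl","wb"))
E
```

```text
time: 11.35
ee_pos: [0.4605, -0.1436, 0.189]
tcp_rot: [136.5, 89.9, -4.5]
wrist_force: [-0.2, -0.1, -0.3]
opening: 0.0851
t11.35 tcp [ 0.4605 -0.1436  0.189 ] jaw yaw -51.0 toolx [ 0.001 -0.    -1.   ] q6 124 | shift [121.   -0.4   1.2] turn 0.0 F [-0.2 -0.1 -0.3] op 0.0851
```

```bash
python3 -m jog '30 -0.4 1.2 0; 60 -0.4 1.2 0; 90 -0.4 1.2 0; 110 -0.4 1.2 0; 118 -0.4 1.2 0; 121 -0.4 1.2 0; 121 -0.4 1.2 0; 121 -0.4 1.2 0'
python3 -m jog '0 0 0 0; 0 0 0 0; 0 0 0 0; 0 0 0 0; 0 0 0 0; 0 0 0 0; 0 0 0 0; 0 0 0 0' 0 60
python3 - <<'E'
from h import *;go(.4595,-.144,.0683,-51);go(.6082,-.0887,.198,1.8)
import pickle
t,s=pickle.load(open("c1.pkl","rb"))
cv2.imwrite("pics/p7.png",np.hstack([panel(t,240,120,60,60,6),panel(s,300,115,60,60,6)]))
E
```

```text
time: 12.45
ee_pos: [0.4595, -0.1442, 0.0679]
tcp_rot: [122.9, 89.9, -18.1]
wrist_force: [-0.3, -0.1, -0.4]
opening: 0.0853
time: 13.45
ee_pos: [0.4593, -0.1442, 0.0674]
tcp_rot: [110.3, 90.0, -30.6]
wrist_force: [0.1, -1.8, 4.6]
opening: 0.0395
t13.45 tcp [ 0.4593 -0.1442  0.0674] jaw yaw -51.0 toolx [ 0.001 -0.    -1.   ] q6 124 | shift [-0.9 -0.1 -0.3] turn 0.0 F [ 0.1 -1.8  4.6] op 0.0395
t13.45 tcp [ 0.4593 -0.1442  0.0674] jaw yaw -51.0 toolx [ 0.001 -0.    -1.   ] q6 124 | shift [-130.5   50.6 -150.7] turn -52.8 F [ 0.1 -1.8  4.6] op 0.0395
```

View pics/p7.png

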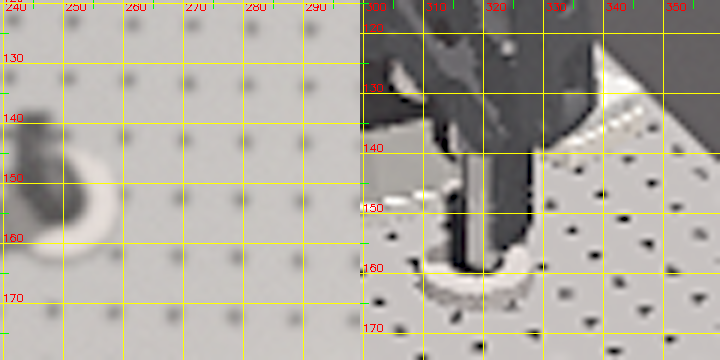

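```bash
python3 -m jog '-5 0 0 0; -20 0 0 0; -50 0 0 -8; -85 0 0 -17; -115 12 -35 -27; -130 25 -75 -37; -130 38 -115 -47; -130 50.6 -150.7 -52.8'
python3 -m jog '0 0 0 0; 0 0 0 0; 0 0 0 0; 30 0 0 0; 70 0 0 0; 100 0 0 0; 115 0 0 0; 115 0 0 0'
python3 - <<'E'
from h import *;go(.6082,-.0887,.0678,1.8)
import pickle
t,s=pickle.load(open("c1.pkl","rb"))
print(plane(t,259.0,152,.022)[1]+.024,plane(t,247,162.3,.022)[0]+.024)
E
```

```text
time: 14.45
ee_pos: [0.6093, -0.0878, 0.1977]
tcp_rot: [114.7, 90.0, 26.7]
wrist_force: [0.8, -1.0, -2.5]
opening: 0.0392
time: 15.45
ee_pos: [0.6075, -0.0887, 0.082]
tcp_rot: [-100.6, 90.0, 171.2]
wrist_force: [-0.6, -0.0, -3.3]
opening: 0.0395
t15.45 tcp [ 0.6075 -0.0887  0.082 ] jaw yaw 1.8 toolx [-0.001  0.    -1.   ] q6 80 | shift [14.2  0.8  0. ] turn -0.0 F [-0.6 -0.  -3.3] op 0.0395
0.11283708066417047 0.6025596364813774
```

```bash
python3 -m jog '5 0.7 0 0; 9 0.7 0 0; 12 0.7 0 0; 13 0.7 0 0; 13.5 0.7 0 0; 14 0.7 0 0; 14 0.7 0 0; 14 0.7 0 0'
python3 -m jog '0.2 0 0 0; 0.4 0 0 0; 0.6 0 0 0; 0.8 0 0 0; 0.8 0 0 0; 0.8 0 0 0; 0.8 0 0 0; 0.8 0 0 0'
python3 -c "
from h import *;go(.6082,-.0887,.0678,1.8)"
```

```text
time: 16.45
ee_pos: [0.6088, -0.0885, 0.0681]
tcp_rot: [78.9, 90.0, -9.3]
wrist_force: [0.1, 1.1, -4.6]
opening: 0.0395
time: 17.45
ee_pos: [0.6088, -0.0885, 0.0675]
tcp_rot: [78.4, 90.0, -9.8]
wrist_force: [-1.2, -0.3, 0.9]
opening: 0.039
t17.45 tcp [ 0.6088 -0.0885  0.0675] jaw yaw 1.8 toolx [ 0. -0. -1.] q6 80 | shift [-0.3 -0.6  0.1] turn 0.0 F [-1.2 -0.3  0.9] op 0.0390
```

```bash
python3 -m jog '0 0 0 0; 0 0 0 0; 0 0 0 0; 0 0 0 0; 0 0 0 0; -15 0 0 0; -60 0 0 0; -120 0 0 0' 1
python3 - <<'E'
from h import *;go(.437,-.2545,.19,-18.7)
E
```

```text
time: 18.45
ee_pos: [0.6081, -0.0884, 0.1885]
tcp_rot: [-100.2, 89.9, 171.6]
wrist_force: [1.2, -0.1, 0.9]
opening: 0.0852
t18.45 tcp [ 0.6081 -0.0884  0.1885] jaw yaw 1.8 toolx [-0.002  0.    -1.   ] q6 80 | shift [  -1.3 -176.2  160.6] turn 20.5 F [ 1.2 -0.1  0.9] op 0.0852
```

```bash
python3 -m jog '0 -30 27 4; 0 -60 54 8; 0 -90 81 12; 0 -120 108 16; 0 -150 135 19; 0 -176 160.5 20.5; 0 -176 160.5 20.5; 0 -176 160.5 20.5'
python3 - <<'E'
from h import *;go(.437,-.2545,.068,-18.7)
import pickle
from workcell import camera
t=camera("top");s=camera("side");pickle.dump((t,s),open("c2.pkl","wb"))
E
```

```text
time: 19.45
ee_pos: [0.4382, -0.2545, 0.1881]
tcp_rot: [90.4, 89.9, -18.3]
wrist_force: [-0.9, -0.0, -0.0]
opening: 0.0855
t19.45 tcp [ 0.4382 -0.2545  0.1881] jaw yaw -18.7 toolx [ 0.001 -0.    -1.   ] q6 79 | shift [120.1  -1.3   0.4] turn 0.0 F [-0.9 -0.  -0. ] op 0.0855
```

```bash
python3 -m jog '30 -1.2 0.4 0; 60 -1.2 0.4 0; 90 -1.2 0.4 0; 110 -1.2 0.4 0; 118 -1.2 0.4 0; 120 -1.2 0.4 0; 120 -1.2 0.4 0; 120 -1.2 0.4 0'
python3 -m jog '0 0 0 0; 0 0 0 0; 0 0 0 0; 0 0 0 0; 0 0 0 0; 0 0 0 0; 0 0 0 0; 0 0 0 0' 0 70
python3 - <<'E'
from h import *;go(.437,-.2545,.0683,-18.7);go(.605,.0107,.198,1.8)
import pickle
t,s=pickle.load(open("c2.pkl","rb"))
cv2.imwrite("pics/p8.png",np.vstack([np.hstack([panel(t,232,130,44,44,9),panel(t,310,130,44,44,9)]),np.hstack([panel(s,305,100,44,30,9),panel(s,335,130,44,30,9)])]))
E
```

```text
time: 20.55
ee_pos: [0.4371, -0.2547, 0.0681]
tcp_rot: [77.3, 89.9, -31.4]
wrist_force: [-0.1, -0.2, -0.0]
opening: 0.0858
time: 21.55
ee_pos: [0.4366, -0.2545, 0.0676]
tcp_rot: [8.2, 90.0, -100.5]
wrist_force: [-2.9, 1.2, 5.2]
opening: 0.0376
t21.55 tcp [ 0.4366 -0.2545  0.0676] jaw yaw -18.7 toolx [-0. -0. -1.] q6 78 | shift [-0.7  0.4 -0.2] turn 0.0 F [-2.9  1.2  5.2] op 0.0376
t21.55 tcp [ 0.4366 -0.2545  0.0676] jaw yaw -18.7 toolx [-0. -0. -1.] q6 78 | shift [-130.5   74.6 -305.2] turn -20.5 F [-2.9  1.2  5.2] op 0.0376
```

View pics/p8.png

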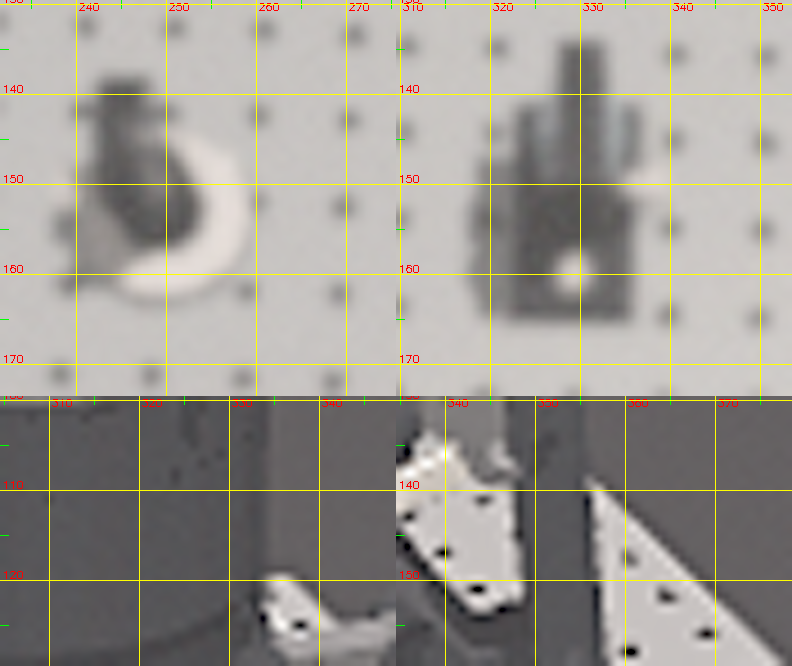

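```bash
python3 -m jog '-5 0 0 0; -25 0 0 0; -65 0 0 -2; -105 8 -32 -5; -130 20 -80 -9; -130 34 -138 -13; -130 48 -196 -17; -130 61 -250 -20.5'
python3 -m jog '0 7 -27 0; 0 13.6 -55.2 0; 0 13.6 -55.2 0; 0 13.6 -55.2 0; 20 13.6 -55.2 0; 60 13.6 -55.2 0; 95 13.6 -55.2 0; 110 13.6 -55.2 0'
python3 - <<'E'
from h import *;go(.605,.0107,.0680,1.8)
import pickle
t,s=pickle.load(open("c2.pkl","rb"))
print("lens plate top",plane(t,327.5,134,.107),plane(t,332.8,134,.107),"foot",plane(t,322.7,160,.022),plane(t,336.1,160,.022),plane(t,329.4,165.1,.022))
print("iris plate",plane(t,242.3,140,.1),plane(t,248.2,140,.1),"top",plane(t,245,138.1,.090),"foot r",plane(t,258.9,152,.022),plane(t,248,162.4,.022))
P0=np.array([.6006,.1697]);P1=np.array([.6113,-.1886]);u=(P1-P0)/np.linalg.norm(P1-P0);print(np.linalg.norm(P1-P0),P0+60e-3*u,P1-.1*u)
E
```

```text
time: 22.55
ee_pos: [0.5753, -0.0353, 0.1968]
tcp_rot: [-97.6, 90.0, 174.3]
wrist_force: [0.0, -0.7, -3.6]
opening: 0.0373
time: 23.55
ee_pos: [0.5852, 0.0174, 0.0852]
tcp_rot: [-87.4, 89.8, -175.7]
wrist_force: [-0.5, 0.4, -4.9]
opening: 0.0374
t23.55 tcp [0.5852 0.0174 0.0852] jaw yaw 1.7 toolx [-0.003 -0.    -1.   ] q6 90 | shift [17.1 19.6  7.3] turn -0.1 F [-0.5  0.4 -4.9] op 0.0374
lens plate top [ 0.62959297 -0.07875726  0.107     ] [ 0.63001207 -0.09095879  0.107     ] foot [ 0.59078875 -0.06896156  0.022     ] [ 0.59191959 -0.1018939   0.022     ] [ 0.5784026  -0.08583804  0.022     ]
iris plate [0.61065473 0.11769245 0.1       ] [0.61112304 0.10405724 0.1       ] top [0.61865748 0.11355665 0.09      ] foot r [0.60581577 0.08908369 0.022     ] [0.57839025 0.11421627 0.022     ]
0.35845973274553444 [0.602391   0.10972674] [ 0.60831501 -0.08864456]
```

```bash
python3 -m jog '0 10 3.5 0; 0 19.6 7.3 0; 0 19.6 7.3 0; 0 19.6 7.3 0; 3 19.6 7.3 0; 6 19.6 7.3 0; 8 19.6 7.3 0; 8 19.6 7.3 0'
python3 - <<'E'
from h import *;go(.605,.0107,.0676,1.8)
E
```

```text
time: 24.55
ee_pos: [0.606, 0.0117, 0.079]
tcp_rot: [-87.9, 90.0, -176.1]
wrist_force: [-0.0, 0.7, -3.2]
opening: 0.0372
t24.55 tcp [0.606  0.0117 0.079 ] jaw yaw 1.8 toolx [-0. -0. -1.] q6 89 | shift [11.4 -1.   1. ] turn 0.0 F [-0.   0.7 -3.2] op 0.0372
```

```bash
python3 -m jog '4 -0.8 1 0; 7 -0.8 1 0; 9 -0.8 1 0; 10 -0.8 1 0; 10.7 -0.8 1 0; 11 -0.8 1 0; 11 -0.8 1 0; 11 -0.8 1 0'
python3 -m jog '0.2 0 0 0; 0.4 0 0 0; 0.6 0 0 0; 0.8 0 0 0; 0.9 0 0 0; 0.9 0 0 0; 0.9 0 0 0; 0.9 0 0 0'
python3 - <<'E'
from h import *;go(.605,.0107,.0676,1.8)
E
```

```text
time: 25.55
ee_pos: [0.6055, 0.0107, 0.0684]
tcp_rot: [98.5, 90.0, 10.3]
wrist_force: [-0.4, -0.2, -3.5]
opening: 0.0369
time: 26.55
ee_pos: [0.6054, 0.0107, 0.0676]
tcp_rot: [86.8, 90.0, -1.4]
wrist_force: [-2.8, 0.5, 1.7]
opening: 0.0371
t26.55 tcp [0.6054 0.0107 0.0676] jaw yaw 1.8 toolx [ 0. -0. -1.] q6 89 | shift [ 0.  -0.4 -0. ] turn 0.0 F [-2.8  0.5  1.7] op 0.0371
```

```bash
python3 -m jog '0 0 0 0; 0 0 0 0; 0 0 0 0; 0 0 0 0; 0 0 0 0; -15 0 0 0; -60 0 0 0; -120 0 0 0' 1
python3 - <<'E'
from h import *;go(.443,.126,.19,50)
import pickle
t,s=pickle.load(open("c2.pkl","rb"))
from workcell import camera
pickle.dump((camera("top"),camera("side")),open("c3.pkl","wb"))
im=t["color"][198:228,220:252];hsv=cv2.cvtColor(im,cv2.COLOR_RGB2HSV)
print(im.sum(2)//3)
E
```

```text
time: 27.55
ee_pos: [0.6047, 0.0107, 0.1886]
tcp_rot: [-90.2, 89.9, -178.4]
wrist_force: [0.8, -0.0, -0.2]
opening: 0.0855
t27.55 tcp [0.6047 0.0107 0.1886] jaw yaw 1.8 toolx [-0.002 -0.    -1.   ] q6 89 | shift [  -1.1 -158.  -120.4] turn -48.2 F [ 0.8 -0.  -0.2] op 0.0855
[[163 164 165 163 164 160 159 162 164 165 165 164 164 165 165 165 163 163
  168 165 165 168 168 168 167 166 167 166 169 169 168 168]
 [166 166 167 164 161 146 136 150 160 163 166 166 167 164 161 161 159 162
  166 164 169 165 167 166 167 163 161 161 164 168 167 167]
 [165 163 166 163 148 121 107 132 158 165 165 166 165 165 155 136 126 138
  161 167 166 165 169 166 164 152 134 140 161 167 167 168]
 [165 165 164 161 146 113 105 131 157 164 167 165 166 162 149 121 102 128
  157 165 166 166 168 164 161 134 106 120 151 165 168 169]
 [165 165 164 162 157 146 140 151 163 166 166 167 165 163 154 139 131 146
  162 167 167 166 168 166 161 141 117 130 153 167 170 170]
 [163 165 165 165 165 160 161 163 167 166 167 164 155 155 156 156 156 160
  164 165 167 166 171 170 166 158 150 154 164 166 171 170]
 [164 167 165 165 167 164 1
[... 2465 characters left out ...]
6 202 197 178 158 160 169 168 174]
 [165 167 168 161 155 155 152 132 103  90  85  86  89  93  98 102 113 141
  173 191 193 198 199 199 195 181 160 155 164 170 170 171]
 [167 168 165 166 167 166 163 154 132 106  96  87  87  91  94 104 133 168
  189 198 199 198 194 185 172 161 155 163 168 171 172 171]
 [167 169 169 169 166 167 167 165 156 145 128 103  87  88  97 112 140 169
  181 187 182 178 167 156 154 160 165 169 171 170 170 172]
 [170 168 167 167 170 168 167 169 166 164 154 134 110 107 121 142 156 164
  168 167 158 160 159 156 162 169 170 170 170 171 172 173]
 [168 169 167 166 168 168 169 169 169 168 165 157 149 143 153 164 165 165
  165 164 158 161 166 168 167 170 172 171 172 170 171 173]]
```

```bash
python3 -m jog '0 -26 -20 -9; 0 -52 -40 -18; 0 -78 -60 -27; 0 -105 -80 -36; 0 -132 -100 -45; 0 -158 -120 -45.2; 0 -158 -120 -45.2; 0 -158 -120 -45.2'
python3 - <<'E'
from h import *;go(.443,.1257,.0683,47)
E
```

```text
time: 28.65
ee_pos: [0.4442, 0.1256, 0.1882]
tcp_rot: [51.4, 89.9, 8.4]
wrist_force: [0.3, -0.4, 0.7]
opening: 0.0855
t28.65 tcp [0.4442 0.1256 0.1882] jaw yaw 47.0 toolx [ 0.002  0.    -1.   ] q6 59 | shift [119.9  -0.9  -1.1] turn 0.0 F [ 0.3 -0.4  0.7] op 0.0855
```

```bash
python3 -m jog '30 -0.7 -1 0; 60 -0.7 -1 0; 90 -0.7 -1 0; 110 -0.7 -1 0; 118 -0.7 -1 0; 120 -0.7 -1 0; 120 -0.7 -1 0; 120 -0.7 -1 0'
python3 -m jog '0 0 0 0; 0 0 0 0; 0 0 0 0; 0 0 0 0; 0 0 0 0; 0 0 0 0; 0 0 0 0; 0 0 0 0' 0 60
python3 - <<'E'
from h import *;go(.443,.1257,.0683,47);go(.685,.0132,.198,91.8)
E
```

```text
time: 29.65
ee_pos: [0.443, 0.1259, 0.0682]
tcp_rot: [57.9, 89.9, 14.9]
wrist_force: [-0.7, -0.2, 0.2]
opening: 0.0855
time: 30.65
ee_pos: [0.4426, 0.1258, 0.0678]
tcp_rot: [44.9, 90.0, 1.9]
wrist_force: [-1.8, -1.3, 5.7]
opening: 0.0346
t30.65 tcp [0.4426 0.1258 0.0678] jaw yaw 47.0 toolx [ 0.  0. -1.] q6 59 | shift [-0.5  0.2  0.3] turn 0.0 F [-1.8 -1.3  5.7] op 0.0346
t30.65 tcp [0.4426 0.1258 0.0678] jaw yaw 47.0 toolx [ 0.  0. -1.] q6 59 | shift [-130.1   82.9  254.1] turn -44.8 F [-1.8 -1.3  5.7] op 0.0346
```

```bash
python3 -m jog '-5 0 0 0; -25 0 0 0; -65 0 0 -5; -105 10 35 -14; -130 25 80 -23; -130 42 130 -32; -130 58 180 -41; -130 72 220 -44.8'
python3 - <<'E'
from h import *;go(.6854,.0131,.198,91.8)
E
```

```text
time: 31.65
ee_pos: [0.6539, 0.0274, 0.1963]
tcp_rot: [178.6, 89.9, -179.4]
wrist_force: [0.7, 0.9, -2.3]
opening: 0.0343
t31.65 tcp [0.6539 0.0274 0.1963] jaw yaw 92.0 toolx [-0.001 -0.    -1.   ] q6 0 | shift [ -1.8 -15.4  30.9] turn 0.2 F [ 0.7  0.9 -2.3] op 0.0343
```

```bash
python3 -m jog '0 -8 15 0.2; 0 -15.4 31 0.2; 0 -15.4 31 0.2; 0 -15.4 31 0.2; 30 -15.4 31 0.2; 70 -15.4 31 0.2; 105 -15.4 31 0.2; 115 -15.4 31 0.2'
python3 - <<'E'
from h import *;go(.6854,.0131,.0678,91.8)
E
```

```text
time: 32.65
ee_pos: [0.6821, 0.0145, 0.0802]
tcp_rot: [178.5, 89.8, -179.9]
wrist_force: [0.1, -1.6, -2.0]
opening: 0.0345
t32.65 tcp [0.6821 0.0145 0.0802] jaw yaw 91.6 toolx [-0.004 -0.    -1.   ] q6 -0 | shift [12.4 -1.5  3.3] turn -0.2 F [ 0.1 -1.6 -2. ] op 0.0345
```

```bash
python3 -m jog '3 0 0 0; 6 0 0 0; 8 0 0 0; 8 0 0 0; 8 0 0 0; 8 0 0 0; 8 0 0 0; 8 0 0 0'
python3 - <<'E'
from h import *;go(.6854,.0131,.0678,91.8)
E
```

```text
time: 33.65
ee_pos: [0.684, 0.0141, 0.0744]
tcp_rot: [-100.8, 90.0, -99.2]
wrist_force: [-0.4, 1.0, -3.0]
opening: 0.0345
t33.65 tcp [0.684  0.0141 0.0744] jaw yaw 91.6 toolx [-0. -0. -1.] q6 -0 | shift [ 6.6 -1.   1.4] turn -0.2 F [-0.4  1.  -3. ] op 0.0345
```

```bash
python3 -m jog '2 -1 1.4 -0.2; 4 -1 1.4 -0.2; 5 -1 1.4 -0.2; 5.6 -1 1.4 -0.2; 6 -1 1.4 -0.2; 6.3 -1 1.4 -0.2; 6.3 -1 1.4 -0.2; 6.3 -1 1.4 -0.2'
python3 -m jog '0.2 0 0 0; 0.4 0 0 0; 0.6 0 0 0; 0.6 0 0 0; 0.6 0 0 0; 0.6 0 0 0; 0.6 0 0 0; 0.6 0 0 0'
python3 - <<'E'
from h import *;go(.6854,.0131,.0678,91.8)
E
```

```text
time: 34.65
ee_pos: [0.6854, 0.0131, 0.0681]
tcp_rot: [21.6, 90.0, 23.5]
wrist_force: [1.1, 0.6, -2.6]
opening: 0.0341
time: 35.65
ee_pos: [0.6856, 0.0131, 0.0679]
tcp_rot: [-8.0, 90.0, -6.2]
wrist_force: [-0.9, -1.6, 3.1]
opening: 0.0342
t35.65 tcp [0.6856 0.0131 0.0679] jaw yaw 91.8 toolx [ 0.001 -0.    -1.   ] q6 -1 | shift [ 0.1  0.  -0.2] turn 0.0 F [-0.9 -1.6  3.1] op 0.0342
```

```bash
python3 -m jog '0 0 0 0; 0 0 0 0; 0 0 0 0; 0 0 0 0; 0 0 0 0; -15 0 0 0; -60 0 0 0; -120 0 0 0' 1
python3 - <<'E'
from h import *;go(.35,.40,.23)
E
```

```text
time: 36.65
ee_pos: [0.6847, 0.0131, 0.1887]
tcp_rot: [179.6, 89.9, -178.6]
wrist_force: [0.9, 0.4, 0.9]
opening: 0.0854
t36.65 tcp [0.6847 0.0131 0.1887] jaw yaw 91.8 toolx [-0.002 -0.    -1.   ] q6 -1 | shift [ -40.8  397.3 -322.4] turn 0.0 F [0.9 0.4 0.9] op 0.0854
```

```bash
python3 -m jog '-10 38 -40 0; -20 80 -80 0; -30 120 -120 0; -40 160 -160 0; -40 200 -200 0; -40 240 -240 0; -40 280 -280 0; -40 320 -320 0'
python3 - <<'E'
from h import *;from workcell import camera;import pickle
go(.35,.40,.23)
t=camera("top");s=camera("side");pickle.dump((t,s),open("c4.pkl","wb"))
A=panel(t,205,95,190,75,4)
B=panel(s,295,95,110,128,4)
W=np.zeros((600,800,3),np.uint8);W[:300,:760]=A;
cv2.imwrite("pics/p9.png",W[:300]);cv2.imwrite("pics/p10.png",panel(s,292,95,100,85,7))
E
```

```text
time: 37.65
ee_pos: [0.354, 0.3238, 0.229]
tcp_rot: [42.1, 89.9, 43.9]
wrist_force: [2.3, 1.0, 1.0]
opening: 0.0856
t37.65 tcp [0.354  0.3238 0.229 ] jaw yaw 91.8 toolx [ 0.002  0.001 -1.   ] q6 41 | shift [-0.9 76.3 -1.6] turn 0.0 F [2.3 1.  1. ] op 0.0856
```

View pics/p10.png

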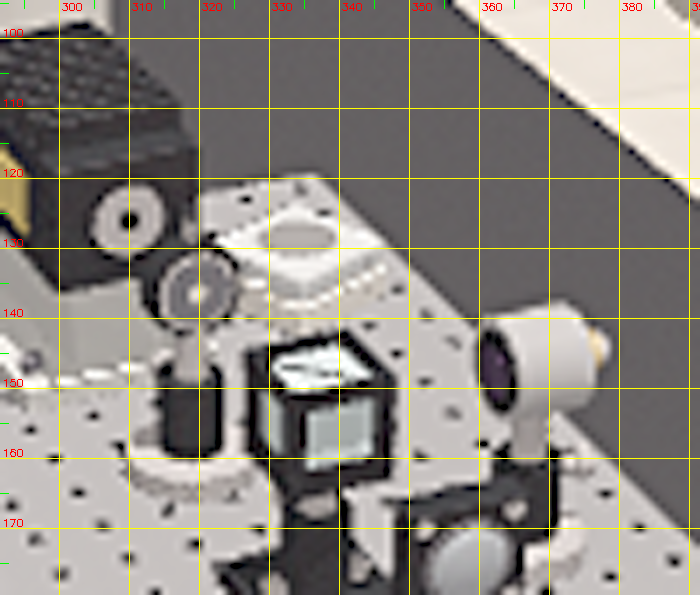

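```bash
python3 - <<'E'
from h import *;import pickle
t,s=pickle.load(open("c4.pkl","rb"))
W=np.zeros((600,800,3),np.uint8)
W[:320]=panel(t,215,105,160,64,5)
W[320:600,:350]=panel(s,338,162,50,40,7);W[320:600,360:780]=panel(s,345,182,60,40,7)
cv2.imwrite("pics/p11.png",W)
i=plane(s,319.6,136.2,.087);L=plane(s,309.8,125.9,.087);print("iris",i,"laser",L,i-L)
E
```

```text
iris [0.60194283 0.10732808 0.087     ] laser [0.60053771 0.17038806 0.087     ] [ 0.00140513 -0.06305998  0.        ]
```

View pics/p11.png

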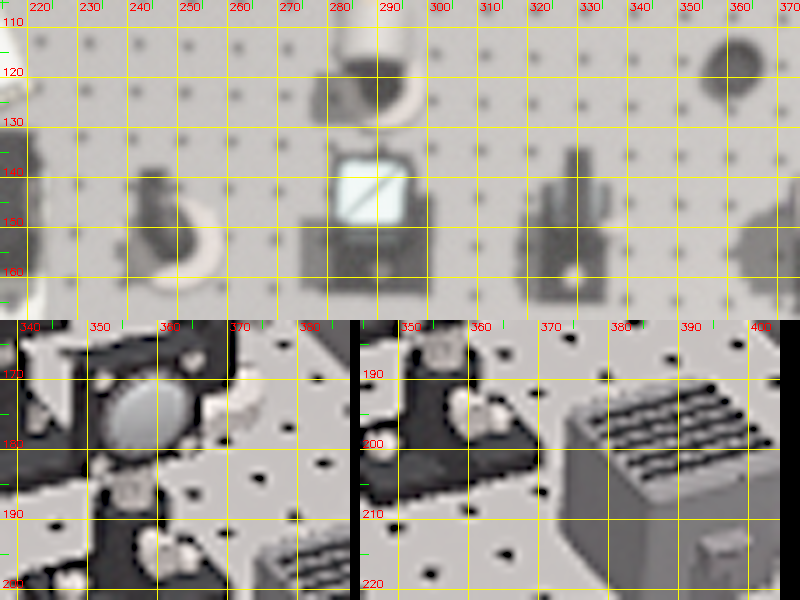

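```bash
python3 - <<'E'
from h import *;import pickle
t,s=pickle.load(open("c4.pkl","rb"))
print("lens glass side",plane(s,358.5,175.8,.087))
# camera corners, side panel offset(360,320) x0=345,y0=182
f=lambda X,Y:plane(s,(X-360)/7-.5+345,(Y-320)/7-.5+182,.110)
print("cam TL,TR?",f(565,403),f(708,378),f(645,508))
h=lambda X,Y,z:plane(t,X/5-.5+215,Y/5-.5+105,z)
print("lens top",h(566,150,.107),h(591,150,.107),"foot",h(543,270,.022),h(606,270,.022))
print("spl",h(371,192,.106),"foot",h(300,270,.022),h(432,270,.022))
print("iris foot",h(221,235,.022),"sens opening bottom",h(375,118,.07),"sens foot r",h(425,100,.022))
g=t["color"].sum(2)//3
print("nose cols 366-380",[g[r,366:382].tolist() for r in(141,144,147)])
go(.35,.4,.23)
E
```

```text
lens glass side [ 0.60880708 -0.09456444  0.087     ]
cam TL,TR? [ 0.59050954 -0.19553873  0.11      ] [ 0.6325814  -0.19982082  0.11      ] [ 0.58694083 -0.24681323  0.11      ]
lens top [ 0.62840337 -0.07925675  0.107     ] [ 0.62879866 -0.0907651   0.107     ] foot [ 0.59464237 -0.06981347  0.022     ] [ 0.59570641 -0.10079991  0.022     ]
spl [0.60547249 0.00960786 0.106     ] foot [0.5905383  0.04970308 0.022     ] [ 0.59276765 -0.01521898  0.022     ]
iris foot [0.60707925 0.08965558 0.022     ] sens opening bottom [0.6536536  0.01255079 0.07      ] sens foot r [ 0.6805603  -0.00788519  0.022     ]
nose cols 366-380 [[172, 173, 175, 173, 170, 171, 156, 123, 120, 157, 166, 144, 105, 108, 122, 115], [174, 172, 174, 169, 165, 155, 127, 89, 121, 177, 200, 173, 119, 111, 125, 119], [137, 129, 116, 94, 73, 69, 75, 71, 106, 150, 169, 149, 109, 112, 127, 129]]
t37.75 tcp [0.3522 0.3255 0.2291] jaw yaw 92.1 toolx [ 0.001  0.002 -1.   ] q6 41 | shift [-0.7 74.5  0.5] turn 0.0 F [ 1.1 -1.3 -0.4] op 0.0858
```

```bash
python3 - <<'E'
from h import *
go(.6088,-.0885,.19,1.8)
E
```

```text
t37.75 tcp [0.3522 0.3255 0.2291] jaw yaw 92.1 toolx [ 0.001  0.002 -1.   ] q6 41 | shift [  38.5 -423.2  241.1] turn -89.7 F [ 1.1 -1.3 -0.4] op 0.0858
```

```bash
python3 -m jog '0 -45 26 10; 0 -90 52 20; 0 -135 78 30; 0 -185 105 40; 0 -235 135 50; 0 -290 165 60; 0 -345 196 70; 0 -390 222 80'
python3 -m jog '0 0 0 5; 0 0 0 10; 0 0 0 10; 0 0 0 10; 0 0 0 10; 0 0 0 10; 0 0 0 10; 0 0 0 10'
python3 - <<'E'
from h import *
go(.6088,-.0885,.19,1.8)
E
```

```text
time: 38.75
ee_pos: [0.5906, -0.063, 0.2286]
tcp_rot: [65.4, 89.9, -13.2]
wrist_force: [0.8, -0.1, 0.9]
opening: 0.0854
time: 39.75
ee_pos: [0.5897, -0.0599, 0.2275]
tcp_rot: [-155.9, 90.0, 115.9]
wrist_force: [0.2, 0.2, 0.4]
opening: 0.0856
t39.75 tcp [ 0.5897 -0.0599  0.2275] jaw yaw 1.8 toolx [-0.  0. -1.] q6 82 | shift [37.5 18.2 29.2] turn 0.0 F [0.2 0.2 0.4] op 0.0856
```

```bash
python3 -m jog '20 9 15 0; 40 18.2 29.2 0; 40 18.2 29.2 0; 40 18.2 29.2 0; 80 18.2 29.2 0; 120 18.2 29.2 0; 148 18.2 29.2 0; 157 18.2 29.2 0'
python3 -m jog '1 0 0 0; 2 0 0 0; 2 0 0 0; 2 0 0 0; 2 0 0 0; 2 0 0 0; 2 0 0 0; 2 0 0 0'
python3 - <<'E'
from h import *
go(.6088,-.0885,.0677,1.8)
E
```

```text
time: 40.75
ee_pos: [0.6082, -0.0882, 0.0695]
tcp_rot: [-103.3, 89.9, 168.5]
wrist_force: [-0.1, -0.2, 0.7]
opening: 0.0852
time: 41.75
ee_pos: [0.6088, -0.0886, 0.0684]
tcp_rot: [-115.8, 90.0, 156.1]
wrist_force: [0.1, 0.1, -0.1]
opening: 0.0856
t41.75 tcp [ 0.6088 -0.0886  0.0684] jaw yaw 1.8 toolx [-0.  0. -1.] q6 80 | shift [ 0.7 -0.  -0.1] turn 0.0 F [ 0.1  0.1 -0.1] op 0.0856
```

```bash
python3 -m jog '0 0 0 0; 0 0 0 0; 0 0 0 0; 0 0 0 0; 0 0 0 0; 0 0 0 0; 0 0 0 0; 0 0 0 0' 0 60
python3 -m jog '-1.5 0 0 0; -3 0 0 0; -3 -0.3 1.2 0; -3 -0.3 2.3 0; -3 -0.3 2.3 0; -3 -0.3 2.3 0; -2 -0.3 2.3 0; -1 -0.3 2.3 0'
python3 -m jog '0.4 0 0 0; 0.8 0 0 0; 1 0 0 0; 1.2 0 0 0; 1.2 0 0 0; 1.2 0 0 0; 1.2 0 0 0; 1.2 0 0 0'
python3 - <<'E'
from h import *
go(.6088,-.0885,.0677,1.8)
E
```

```text
time: 42.75
ee_pos: [0.609, -0.0886, 0.0687]
tcp_rot: [79.9, 90.0, -8.3]
wrist_force: [2.0, 0.3, 2.7]
opening: 0.0395
time: 43.75
ee_pos: [0.6086, -0.0908, 0.0694]
tcp_rot: [-114.0, 90.0, 157.8]
wrist_force: [-0.5, 0.0, -4.2]
opening: 0.0394
time: 44.75
ee_pos: [0.6087, -0.0909, 0.0686]
tcp_rot: [73.8, 90.0, -14.4]
wrist_force: [-1.7, -0.3, 4.7]
opening: 0.0393
t44.75 tcp [ 0.6087 -0.0909  0.0686] jaw yaw 1.8 toolx [ 0. -0. -1.] q6 80 | shift [ 0.9  0.2 -2.4] turn 0.0 F [-1.7 -0.3  4.7] op 0.0393
```

Touching down again (+4.7 N). Release, rise and clear the view.

```bash
python3 -m jog '0 0 0 0; 0 0 0 0; 0 0 0 0; 0 0 0 0; 0 0 0 0; -15 0 0 0; -60 0 0 0; -120 0 0 0' 1
python3 -m jog '-20 -40 0 0; -40 -90 0 0; -40 -140 -10 0; -40 -190 -40 0; -40 -230 -80 0; -40 -250 -130 0; -40 -260 -180 0; -40 -265 -230 0'
python3 -m jog '0 0 -45 0; 0 0 -90 0; 0 0 -135 0; 0 0 -160 0; 0 0 -160 0; 0 0 -160 0; 0 0 -160 0; 0 0 -160 0'
python3 - <<'E'
from h import *;from workcell import camera;import pickle
go(.35,.3,.23)
t=camera("top");s=camera("side");pickle.dump((t,s),open("c5.pkl","wb"))
W=np.zeros((600,800,3),np.uint8)
W[:320]=panel(t,215,105,160,64,5)
W[320:600,:800]=cv2.resize(s["color"][70:270,190:630,::-1],(616,280)) .repeat(1,1) if 0 else cv2.copyMakeBorder(cv2.resize(s["color"][70:270,190:630,::-1],(616,280)),0,0,0,184,0)
cv2.imwrite("pics/p12.png",W)
E
```

```text
time: 45.75
ee_pos: [0.6079, -0.0908, 0.1895]
tcp_rot: [-99.1, 89.9, 172.7]
wrist_force: [1.7, -0.4, 1.2]
opening: 0.0856
time: 46.75
ee_pos: [0.3357, 0.1319, 0.2299]
tcp_rot: [108.5, 89.8, 20.3]
wrist_force: [0.8, -0.5, -0.1]
opening: 0.0857
time: 47.75
ee_pos: [0.3315, 0.2899, 0.2286]
tcp_rot: [124.4, 90.0, 36.2]
wrist_force: [0.2, 0.4, -0.3]
opening: 0.0857
t47.75 tcp [0.3315 0.2899 0.2286] jaw yaw 1.8 toolx [ 0.  0. -1.] q6 129 | shift [-1.4 18.8 -9.5] turn 0.0 F [ 0.2  0.4 -0.3] op 0.0857
```

View pics/p12.png

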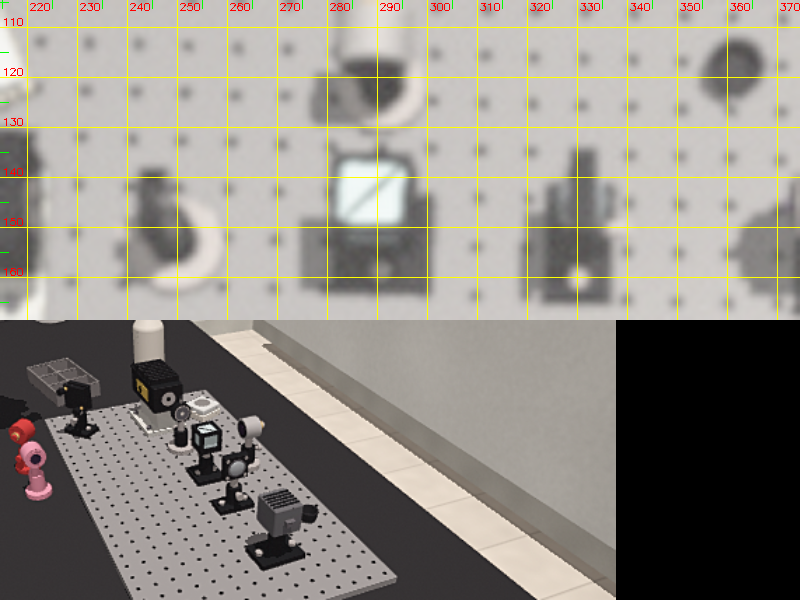

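All pieces are standing and released, and the spares haven't moved. Handing in.

```bash
python3 -c "
from workcell import bot;print(bot.job_done())"
```

```text
the job is handed in; nothing more can be done
None
```

The beam line is built and handed in at about 48 s of the 112 s allowed. I placed the iris, lens, splitter and sensor in that order, lowering each to light contact (about 1–5 N) and releasing it upright. The measured length from laser face to camera face is 358 mm.

- **Iris:** it stands about 60 mm from the laser by the arm's position and the side view, within about 3 mm. The top view reads nearer 57–58 mm, and I left it as it was.
- **Lens:** the check picture showed it at about 102–103 mm from the camera. I gripped it again and moved it 2.3 mm toward the camera, so it should now be close to 100 mm, give or take about 2 mm. I didn't measure the pixels again after that nudge.
- **Splitter:** it is midway between iris and lens and square to the beam by eye. The final top picture shows its diagonal running the right way to throw the beam onto the sensor.
- **Sensor:** by the arm's position it is 80 mm from the splitter. In the picture its opening faces the splitter.

The final pictures show the mirror, lens case and dust cap apparently untouched. The screwdriver was outside those crops, but the arm never went near it. The two cameras disagreed by about 2–3 mm along the beam throughout, which limits how exact these distances are.

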